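# Clear the dosing tray and open the push-and-turn tablet bottle

### The arm

A 6-joint arm with a two-finger parallel gripper is mounted at the origin on a cart in front of the work surface, level with it; the furniture and walls round the work are solid. World frame = base frame: x ahead of the robot, y to its left, z up, the work surface at z = 0. Lengths are in m, angles in rad, forces in N, time in s.
With the tool pointing down it reaches from about 0.35 to 0.775 m from the base axis. Payload 7.3 kg.
Tool frame: the origin (TCP) lies midway between the tips of the shut fingers; the grasp point (between the pads) lies 19 mm behind it; z points along the fingers, y is the line along which they close (so a half turn about z gives the same grasp; the last joint's range is limited). The gripper opens to 92 mm and grips with 3 to 60 N. Pads are 19 mm wide; open, the fingers measure 130 mm over their backs; the gripper's body (75 mm by 190 mm) begins 47 mm behind the grasp point.
Start: joints at [1.03, 0.342, 1.524, -0, 1.275, -0.146], TCP at [0.202, 0.485, 0.199] pointing down, gripper open.
Joint ranges: [-2.53, 2.53], [-0.77, 2.02], [0.04, 2.7], [-1, 4.14], [0.28, 2.66], [-3.11, 3.11]. Speed limits (rad/s): [2.57, 2.57, 3.14, 3.14, 3.14, 3.14].

### API

Orientations are given as [roll, pitch, yaw] about the fixed x, y, z axes, in that order (R = Rz(yaw) Ry(pitch) Rx(roll)).
In Python, from cell import monitor, vision, workorder gives the robot as it stands.
- The arm moves only by the tool move_arm, never from a script. Its argument "rows" is a list of rows, each a list of 5 numbers: the shift along the world's x, y, z in mm, then the turn about the world's z in rad, then the closure, from -1 (fully open) to 1 (shut). A call has 1 to 12 rows; each row shifts and turns the commanded pose from where the row before left it; what a row does not reach is not made up. A row lasts 1/10 s, in which the tool goes at most 50 mm and 8.59 degrees, less where a joint would pass 70% of its speed; a pose out of reach is approached as far as the arm can. A call is refused whole if a number of a shift passes 50 or a number of a turn 0.15, either way. A call with a gripper value outside its range is refused whole. The fingers move at their own pace and stop on an object; "newtons" is the grip in N (left out, the last holds). Time passes only in rows, so rows that do not move let the fingers close. It gives the time, the measured TCP pose, the force, the opening and the grip force at its end, in the units of the state.
- monitor.observe(): the state, without advancing time (a new reading comes with each control period).
- vision.read_camera(name): name is "scene" or "top"; returns the picture (480x640x3 uint8, red, green, blue); there is no depth.
- vision.get_calibration(name): a dict with "K" (3x3 intrinsics, pixels), "k1" (the pictures are not rectified: a ray, as slopes to the right and down, at radius r is drawn at 1 + k1 r^2 times it, then the intrinsics apply), "T" (4x4, takes a point from camera to world coordinates). Camera axes: x right, y up, looking along -z (the intrinsics and any distortion apply to the point x, -y, -z); pixel columns grow to the right and rows downward; lengths in m; the calibration is good to about 2 mm. A picture is of the moment at which its call begins. get_calibration takes no time and is no camera call.
- workorder.hand_in(): hands the job in; it is judged then, once.
The state is a dict: "time": time; "qpos": joint angles; "qvel": joint speeds; "joint_efforts": joint torques, N m; "tool_pos": TCP position; "tool_rot": TCP orientation; "contact_force": force on the tool from outside, world axes, zero at the start; "torque": the same for the moment, N m; "opening": finger opening in m; "grip_force": force on a finger pad.
Only numpy, scipy, OpenCV 4.12 (cv2) and the standard library are available. Lean on these libraries where they do the work, as an engineer would, in place of code of your own. Each camera call takes 0.05 s, during which the arm holds its last target. There are 200 camera calls.

### The job

Get the next bottle of tablets ready for counting out: first clear both spent desiccant canisters from the counting bay of the dosing tray into the yellow waste tub. Then open the safety cap of the bottle standing in the tray's well - press it down, keep it down while turning it anticlockwise until it comes free, and lift it off - leaving the bottle upright in its well. Finish while still holding the cap, level, straight above the open bottle with at least 5 cm of clear air under it; do not put it down or let go, and leave the pill box, the suction cups and the tape measure where they are.

Things in the scene. Friction and masses are not known exactly. Their poses are not given: they have to be found in the camera images.
- tray: Grey-blue moulded dosing tray, 250 (its x) x 122 (its y) mm, fixed firmly to the worktop. Origin: centre of its underside, on the worktop. Its -x end, nearer the robot, is the open dark blue counting bay: floor 4 mm above the worktop, about 155 x 112 mm, with a rim whose top is 10.5 mm above the worktop. At its +x end is the bottle's well.
- well (a point): Centre of the floor of the tray's square well, 4 mm above the worktop, 78 mm from the tray's origin along its +x. The well is 61 x 61 mm inside; its walls are 8 mm thick and their top is 32 mm above the worktop. It keeps the bottle from turning.
- bottle: Square amber tablet bottle with a white and blue label, 58 x 58 mm, 80 mm to the shoulder, loose in the well (1.5 mm play a side), about 0.22 kg. Origin: centre of its underside, on the well's floor; z up. On the shoulder is a round collar 48 mm in diameter, its top at z = 87 mm. If the cap is lifted before it is free the bottle comes up out of the well with it.
- mouth (a point): Centre of the bottle's mouth: the rim of the neck, 112 mm above the bottle's underside. The neck is 30 mm wide, with three bayonet hooks on it, 40 mm across, which the closed cap covers.
- cap: White knurled round push-and-turn cap, 48 mm in diameter, 31 mm high, 35 g. Origin: centre of its skirt's lower edge, z up; closed, this lies 94 mm above the bottle's underside and 18 mm below the mouth. Grip it across its skirt, in any direction, by its upper 16 mm, so that the fingertips clear collar and shoulder when it goes down. Clockwise it is blocked.
- cap_top (a point): Centre of the cap's top, 31 mm above its lower edge; closed, 129 mm above the worktop. A spring in the cap holds it up in its notches: it starts down at 7 N and is fully down after 7 mm at 12 N. Kept more than 5 mm down it can be turned anticlockwise (from above); it is free to lift after about 45 degrees and meets a stop at about 85: aim at 65 degrees. Let go, it springs up again.
- canister_a: Spent desiccant canister lying in the counting bay: hard white plastic drum with a blue end band, 17 mm in diameter, 28 mm long along its own x, 15 g. Origin: on its underside as it lies, below its middle, on the bay's floor 4 mm above the worktop (its axis is 8.5 mm above the origin). Best gripped across its diameter, that is along its y.
- canister_b: Second spent desiccant canister, the same as canister_a.
- tub: Round open yellow waste tub, fixed to the worktop: 109 mm across its rim, opening 98 mm wide at the top narrowing to 86 mm at the floor, 85 mm high, floor 4 mm thick. Origin: centre of its underside. It may stand on either side of the tray.
- pill_box: White and orange cardboard carton, 31 x 86 x 49 mm, standing on the side of the tray away from the tub; leave it. Origin: centre of its underside.
- cup_large: Clear suction cup with red nipple, 58 mm in diameter, 76 mm high, beyond the tray to the left; leave it. Origin: centre of its underside.
- cup_small: Clear suction cup with red nipple, 51 mm in diameter, 68 mm high, beyond the tray to the right; leave it. Origin: centre of its underside.
- tape_measure: Yellow round tape measure, 49 x 52 x 15 mm, near the front edge on the right; leave it. Origin: centre of its underside.

How it is judged:
On the way, in this order (a step that is already met when the one before it is completed fails the run):
1. Both desiccant canisters lie in the waste tub while the bottle is still closed (horizontal distance between each of canister_a, canister_b and tub below 0.05 m and z of each of canister_a, canister_b in the frame of tub below 0.06 m and z of cap in the frame of bottle between 0.092 and 0.098 m), for 0.1 s.
2. The cap is pressed down (by more than 4.5 mm) on the bottle standing in its well (z of cap in the frame of bottle below 0.0895 m and horizontal distance between cap and bottle below 0.006 m and z of bottle in the frame of tray below 0.01 m and angle between bottle's own z axis and vertical below 0.08 rad), for 0.1 s.
At the end, for the whole second after the job is handed in: Gripper holds the cap (over 1 N, still, tilt under 20 deg) over 45 mm above the mouth, within 40 mm sideways, clear of the bottle; bottle untouched by fingers, upright in its well (raised under 6 mm, tilt under 0.08 rad); both canisters in the tub (z of cap in the frame of mouth above 0.045 m and horizontal distance between cap and mouth below 0.04 m and angle between cap's own z axis and vertical below 0.35 rad and linear speed of cap below 0.03 m/s and contact force between cap and the fingers above 1 N and contact force between cap and bottle below 0.05 N and contact force between bottle and the fingers below 0.05 N and z of bottle in the frame of tray below 0.01 m and angle between bottle's own z axis and vertical below 0.08 rad and horizontal distance between each of canister_a, canister_b and tub below 0.05 m and z of each of canister_a, canister_b in the frame of tub below 0.06 m); the arm keeps its last pose, push and grip.
It fails at once if A bystander (pill box, either suction cup, tape measure) is moved by more than 3 cm (distance of any of pill_box, cup_large, cup_small, tape_measure from where it was at the start of the episode above 0.03 m).
It fails at once if The bottle is pulled out of its well or tipped (z of bottle in the frame of tray above 0.03 m or angle between bottle's own z axis and vertical above 0.35 rad).
It also fails if it takes over 51 s, if anything falls off the work surface, if the arm or the gripper's body presses on something with over 40 N, if the wrist force passes 120 N, or if a joint passes its speed limit or range.

## Working session

There is one attempt and no reset: what is moved stays moved. The work goes in short steps, Python scripts to look and compute and a tool call to move; the robot and the scene stay as the last step left them, time stands still between calls to the robot, and variables do not carry over. Pictures are saved under pics/ and viewed, at most 12 in all, crops included, and the job is handed in when it is done.

Besides the shell and the picture viewer there is one more tool, called after "Emit:" by a JSON object that holds its "fn" and its "kwargs", one argument or row to a line. move_arm: Moves the arm, as the interface text tells. Its arguments: {"type":"object","properties":{"rows":{"type":"array","items":{"type":"array","items":{"type":"number"}}},"newtons":{"type":"number"}},"required":["rows"]}

```bash
mkdir -p pics; ls; cat > h.py <<'E'
import numpy as np, cv2
from cell import monitor, vision, workorder
def grab(n,f):
    im=vision.read_camera(n); cv2.imwrite('pics/'+f,im[:,:,::-1]); return im
def ray(n,u,v):
    c=vision.get_calibration(n);K=np.array(c['K']);k1=c['k1'];T=np.array(c['T'])
    p=cv2.undistortPoints(np.array([[[u,v]]],float),K,np.array([k1,0,0,0,0]))[0,0]
    d=T[:3,:3]@np.array([p[0],-p[1],-1.]);return T[:3,3],d
def onz(n,u,v,z):
    o,d=ray(n,u,v);return o+d*(z-o[2])/d[2]
E
python3 - <<'E'
from h import *
for n in('top','scene'):
    grab(n,n+'0.png');c=vision.get_calibration(n);print(n,c)
s=monitor.observe();print(s)
E
```

```text
pics
top {'K': array([[590.90730636,   0.        , 328.38132709],
       [  0.        , 590.90730636, 238.34918767],
       [  0.        ,   0.        ,   1.        ]]), 'k1': -0.17590955605005854, 'T': array([[-2.08926923e-03,  9.98571733e-01, -5.33865911e-02,
         4.53908664e-01],
       [-9.99728074e-01, -8.45804033e-04,  2.33037001e-02,
        -1.66201830e-02],
       [ 2.32252616e-02,  5.34207616e-02,  9.98301963e-01,
         1.17649765e+00],
       [ 0.00000000e+00,  0.00000000e+00,  0.00000000e+00,
         1.00000000e+00]])}
scene {'K': array([[479.02914965,   0.        , 320.75801098],
       [  0.        , 479.02914965, 240.83533292],
       [  0.        ,   0.        ,   1.        ]]), 'k1': -0.03685426743857535, 'T': array([[-0.21534274, -0.85540844,  0.47106677,  0.98022801],
       [ 0.9765275 , -0.19092211,  0.09971352,  0.05769878],
       [ 0.00464128,  0.48148224,  0.87644356,  0.92893575],
       [ 0.        ,  0.        ,  0.        ,  1.        ]])}
{'time': 0.1, 'qpos': array([ 1.02998554e+00,  3.42649389e-01,  1.52494165e+00, -3.54173091e-05,
        1.27540615e+00, -1.45975403e-01]), 'qvel': array([ 0.0011243 , -0.00261239, -0.00330733,  0.00069249,  0.00118299,
        0.00101851]), 'joint_efforts': array([ 7.58452443e-04, -4.32003736e+01, -2.44693959e+01,  7.18017155e-02,
        5.26141527e-02, -4.05650894e-05]), 'tool_pos': array([0.20170674, 0.4842553 , 0.19800936]), 'tool_rot': array([-3.14019813e+00, -1.70791544e-04,  2.74676748e+00]), 'contact_force': array([-0.36156392, -0.02007796, -0.94023757]), 'torque': array([ 0.00561732, -0.0765872 ,  0.00436757]), 'grip_force': 0.0, 'opening': 0.09178005560778202}
```

View pics/top0.png

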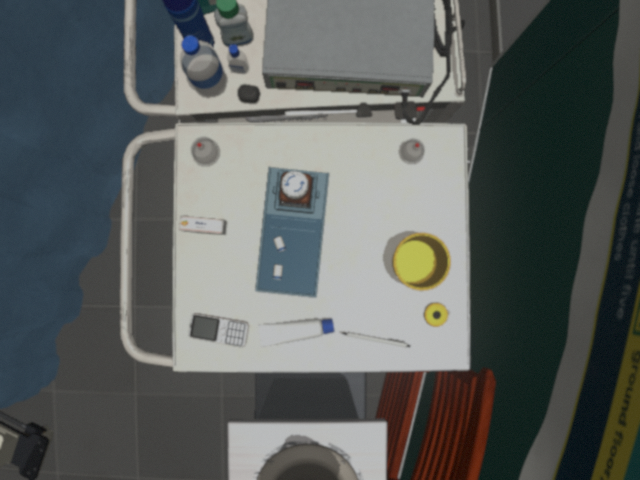

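View pics/scene0.png

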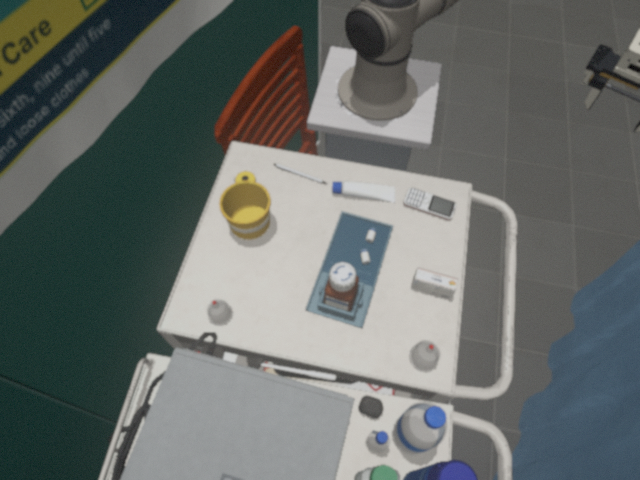

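The top view shows the tray around (293,232), canisters at (280,243) and (278,271), the cap at (294,184), the tub at (421,261), and the pill box at (203,225). Next I'll measure these and view one enlarged crop.

```bash
cat > m.py <<'E'
from h import *
im=cv2.imread('pics/top0.png');sc=cv2.imread('pics/scene0.png')
def blobs(n,im,m,box,amin,z):
    x0,y0,x1,y1=box;mm=np.zeros(m.shape,np.uint8);mm[y0:y1,x0:x1]=m[y0:y1,x0:x1]*255
    for c in cv2.findContours(mm,cv2.RETR_EXTERNAL,cv2.CHAIN_APPROX_NONE)[0]:
        if cv2.contourArea(c)<amin: continue
        r=cv2.minAreaRect(c);M=cv2.moments(c);u,v=M['m10']/M['m00'],M['m01']/M['m00']
        P=[onz(n,*p,z) for p in cv2.boxPoints(r)];e=[(P[1]-P[0])[:2],(P[2]-P[1])[:2]]
        e.sort(key=np.linalg.norm)
        print(n,cv2.contourArea(c),np.round((u,v),1),'ctr',onz(n,u,v,z)[:2].round(4),'rectc',onz(n,*r[0],z)[:2].round(4),'long',np.linalg.norm(e[1]).round(4),'short',np.linalg.norm(e[0]).round(4),'yaw',np.arctan2(e[1][1],e[1][0]).round(3))
g=cv2.cvtColor(im,cv2.COLOR_BGR2HSV);gs=cv2.cvtColor(sc,cv2.COLOR_BGR2HSV)
print('tray');blobs('top',im,(g[...,0]>90)&(g[...,0]<120)&(g[...,1]>60),(245,155,340,310),2000,.008)
print('can');blobs('top',im,(g[...,2]>120)&(g[...,1]<75),(262,225,318,290),20,.0125)
print('canS');blobs('scene',sc,(gs[...,2]>125)&(gs[...,1]<75),(355,222,383,270),20,.0125)
print('cap');blobs('top',im,(g[...,2]>125)&(g[...,1]<80),(275,168,315,202),60,.129)
print('capS');blobs('scene',sc,(gs[...,2]>125)&(gs[...,1]<80),(320,255,365,305),60,.129)
print('tub');blobs('top',im,(g[...,0]>15)&(g[...,0]<35)&(g[...,1]>120),(385,225,460,297),500,.085)
a=cv2.resize(im[150:310,220:360],None,fx=3.7,fy=3.7,interpolation=cv2.INTER_CUBIC)
cv2.imwrite('pics/crop0.png',a)
E
python3 m.py
```

```text
tray
top 4194.0 [289.7 253.7] ctr [0.486  0.0327] rectc [0.4858 0.0325] long 0.1507 short 0.1137 yaw -0.095
can
top 91.5 [277.7 270.7] ctr [0.4525 0.0562] rectc [0.4508 0.0565] long 0.0303 short 0.0167 yaw -0.141
top 90.5 [278.9 242.7] ctr [0.5076 0.0538] rectc [0.506  0.0532] long 0.0293 short 0.0168 yaw -2.76
canS
scene 31.5 [380.5 264.4] ctr [0.5159 0.0898] rectc [0.5102 0.0917] long 0.0379 short 0.0101 yaw 3.015
scene 109.5 [364.7 255.2] ctr [0.5015 0.0532] rectc [0.5003 0.0533] long 0.0343 short 0.022 yaw 0.345
scene 95.0 [370.6 233.8] ctr [0.4465 0.0568] rectc [0.4452 0.0567] long 0.0341 short 0.0204 yaw 3.102
cap
top 613.5 [295.1 181.1] ctr [0.6125 0.0183] rectc [0.6108 0.0193] long 0.0698 short 0.0505 yaw -1.571
capS
scene 78.0 [361.9 291. ] ctr [0.6348 0.0613] rectc [0.636  0.0608] long 0.0487 short 0.0091 yaw -2.962
scene 797.5 [337.5 274.3] ctr [0.6121 0.0119] rectc [0.6211 0.0192] long 0.098 short 0.0769 yaw 0.177
tub
top 2403.5 [421.2 261.1] ctr [ 0.4697 -0.2148] rectc [ 0.469  -0.2145] long 0.1059 short 0.1029 yaw -1.571
```

View pics/crop0.png

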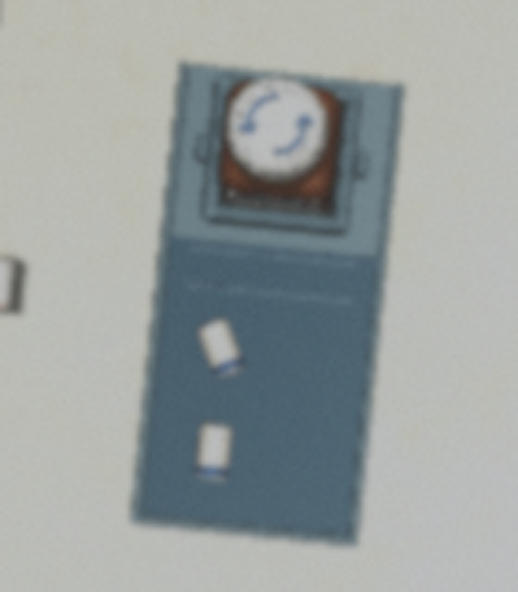

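The crop puts the cap's top centre at about (295.1,184.6) in the full picture. Including their blue bands, the canisters centre at about (279.7,243.8) with yaw near +0.35, and (277.8,272.2) with yaw near -0.1.

```bash
python3 - <<'E'
from h import *
c=lambda u,v,z:onz('top',220+(u+.5)/3.7-.5,150+(v+.5)/3.7-.5,z)[:2]
for nm,cor in {'far':[(200,328),(226,320),(241,365),(217,374)],'near':[(199,424),(231,424),(228,479),(197,479)]}.items():
    P=np.array([c(*p,.0125) for p in cor]);d=(P[0]+P[1]-P[2]-P[3])/2
    print(nm,P.mean(0).round(4),np.linalg.norm(d).round(4),np.arctan2(d[1],d[0]).round(3))
print('cap',c(278,128,.129))
T={k:c(*p,.0105) for k,p in dict(nl=(133,521),nr=(356,543)).items()};print(T)
W=np.array([c(*p,.032) for p in [(217,80),(361,90),(345,232),(205,218)]]);print('well',W.mean(0),W.round(3).tolist())
im=cv2.imread('pics/scene0.png');cv2.imwrite('pics/crop1.png',cv2.resize(im[205:335,295:405],None,fx=4.5,fy=4.5,interpolation=cv2.INTER_CUBIC))
E
```

```text
far [0.5064 0.0529] 0.0257 0.34
near [0.4506 0.0566] 0.0293 -0.045
cap [0.60675961 0.01876311]
{'nl': array([0.41362475, 0.09980739]), 'nr': array([ 0.40184757, -0.01892389])}
well [0.60669218 0.01991203] [[0.647, 0.054], [0.641, -0.022], [0.566, -0.013], [0.573, 0.06]]
```

View pics/crop1.png

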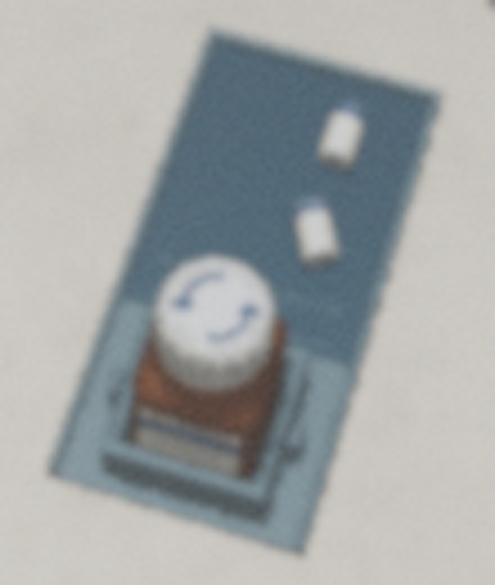

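Emit:
{"fn": "move_arm", "kwargs": {
  "rows": [
    [25, -45, 0, 0.1, -1],
    [25, -45, 0, 0.1, -1],
    [25, -45, 0, 0.1, -1],
    [25, -45, 0, 0.03, -1],
    [25, -45, 0, 0, 0.2],
    [25, -45, 0, 0, 0.2],
    [25, -45, 0, 0, 0.2],
    [25, -45, 0, 0, 0.2],
    [25, -40, 0, 0, 0.2],
    [20, -25, 0, 0, 0.2],
    [0, 0, 0, 0, 0.2],
    [0, 0, 0, 0, 0.2]
  ],
  "newtons": 15
}}

```text
time: 1.3
tool_pos: [0.4408, 0.0698, 0.1981]
tool_rot: [3.141, -0.002, 3.075]
contact_force: [-0.7, 0.4, 0.3]
opening: 0.0376
grip_force: 0.0
```

Both views agree on the canisters. The near one is at (0.4505,0.0567) and the far one at (0.5064,0.053).

Emit:
{"fn": "move_arm", "kwargs": {
  "rows": [
    [10, -13, -40, 0.01, 0.3],
    [0, 0, -40, 0, 0.3],
    [0, 0, -40, 0, 0.3],
    [0, 0, -30, 0, 0.3],
    [0, 0, -15, 0, 0.3],
    [0, 0, -8, 0, 0.3],
    [0, 0, -8, 0, 0.3],
    [0, 0, -6, 0, 0.3],
    [0, 0, 0, 0, 0.3],
    [0, 0, 0, 0, 0.3]
  ]
}}

```text
time: 2.3
tool_pos: [0.4515, 0.0571, 0.0121]
tool_rot: [3.141, 0.001, 3.087]
contact_force: [-0.1, -0.5, 0.5]
opening: 0.0322
grip_force: 0.0
```

Emit:
{"fn": "move_arm", "kwargs": {
  "rows": [
    [0, 0, 0, 0, 1],
    [0, 0, 0, 0, 1],
    [0, 0, 0, 0, 1],
    [0, 0, 0, 0, 1],
    [0, 0, 5, 0, 1],
    [0, 0, 10, 0, 1],
    [0, 0, 15, 0, 1]
  ]
}}

```text
time: 3.0
tool_pos: [0.4508, 0.057, 0.0421]
tool_rot: [3.142, -0.001, 3.087]
contact_force: [-0.0, -0.3, 0.5]
opening: 0.0005
grip_force: 0.0
```

```bash
python3 - <<'E'
from h import *
a=grab('top','t1.png')[200:300,220:360];b=grab('scene','s1.png')[190:290,295:435]
cv2.imwrite('pics/c2.png',cv2.resize(np.vstack([a,b])[:,:,::-1],None,fx=3,fy=3,interpolation=cv2.INTER_CUBIC))
E
```

```text
(no output)
```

View pics/c2.png

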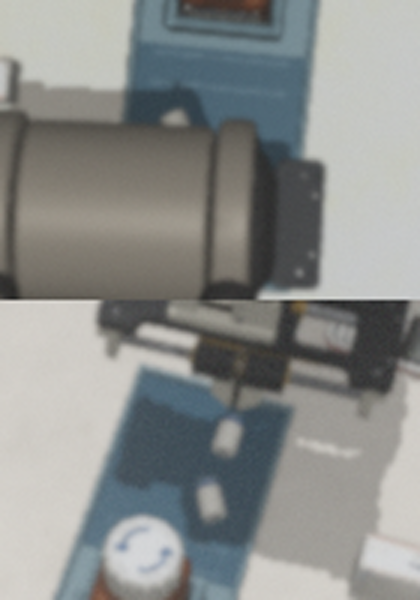

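The scene crop shows the near canister still in place at about (371,236), so the fingers slid off its top. I'll retry about 5 mm lower.

Emit:
{"fn": "move_arm", "kwargs": {
  "rows": [
    [0, 0, 0, 0, 0.3],
    [0, 0, 0, 0, 0.3],
    [0, 0, 0, 0, 0.3],
    [0, 0, -10, 0, 0.3],
    [0, 0, -10, 0, 0.3],
    [0, 0, -8, 0, 0.3],
    [0, 0, -5, 0, 0.3],
    [0, 0, -3, 0, 0.3],
    [0, 0, 0, 0, 0.3],
    [0, 0, 0, 0, 0.3]
  ]
}}

```text
time: 4.1
tool_pos: [0.4513, 0.057, 0.0057]
tool_rot: [3.141, 0.0, 3.087]
contact_force: [1.0, -0.3, 0.7]
opening: 0.0323
grip_force: 0.0
```

Emit:
{"fn": "move_arm", "kwargs": {
  "rows": [
    [0, 0, 0, 0, 1],
    [0, 0, 0, 0, 1],
    [0, 0, 0, 0, 1],
    [0, 0, 0, 0, 1]
  ],
  "newtons": 10
}}

```text
time: 4.5
tool_pos: [0.4513, 0.057, 0.0058]
tool_rot: [3.142, 0.0, 3.087]
contact_force: [0.4, -0.3, -0.6]
opening: 0.0048
grip_force: 0.0
```

```bash
python3 - <<'E'
from h import *
print(monitor.observe()['opening'],onz('scene',295+235/3,190+108/3,.042),onz('scene',371,236,.0125),onz('scene',370.8,235.4,.0125),onz('scene',343,273.2,.129))
b=grab('scene','s2.png')[190:290,295:435]
cv2.imwrite('pics/c3.png',cv2.resize(b[:,:,::-1],None,fx=5,fy=5,interpolation=cv2.INTER_CUBIC))
E
```

```text
0.004793899824807084 [0.44331994 0.05934697 0.042     ] [0.45178299 0.05856311 0.0125    ] [0.45038425 0.0578822  0.0125    ] [0.60765653 0.02120541 0.129     ]
```

View pics/c3.png

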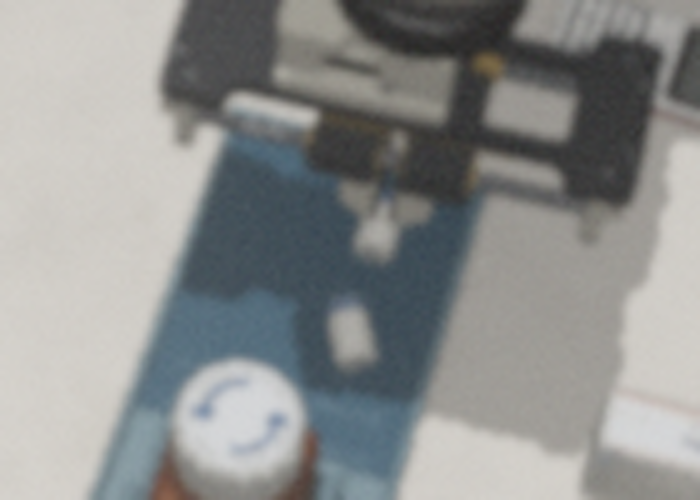

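Emit:
{"fn": "move_arm", "kwargs": {
  "rows": [
    [0, 0, 0, 0, 1],
    [0, 0, 0, 0, 1]
  ]
}}

```text
time: 4.75
tool_pos: [0.4512, 0.057, 0.0057]
tool_rot: [3.142, 0.0, 3.087]
contact_force: [-0.4, 0.2, 0.4]
opening: 0.0008
grip_force: 0.0
```

Emit:
{"fn": "move_arm", "kwargs": {
  "rows": [
    [0, 0, 20, 0, 1],
    [0, 0, 40, 0, 1],
    [0, -40, 20, 0, 1],
    [0, -50, 0, 0, 1],
    [0, -50, 0, 0, 0.3],
    [0, -40, 0, 0, 0.3],
    [0, 0, 0, 0, 0.3],
    [0, 0, 0, 0, 0.3]
  ]
}}

```text
time: 5.55
tool_pos: [0.4508, -0.1234, 0.0854]
tool_rot: [3.141, -0.001, 3.084]
contact_force: [0.1, 0.3, -0.5]
opening: 0.0278
grip_force: 0.0
```

```bash
python3 - <<'E'
from h import *
a=grab('top','t3.png')[205:305,250:400];b=grab('scene','s3.png')[170:270,250:400]
cv2.imwrite('pics/c4.png',cv2.resize(np.hstack([a,b])[:,:,::-1],(800,534)[:2],interpolation=cv2.INTER_CUBIC)) if 0 else cv2.imwrite('pics/c4.png',cv2.resize(np.vstack([a,b])[:,:,::-1],None,fx=3,fy=3,interpolation=cv2.INTER_CUBIC))
E
```

```text
(no output)
```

View pics/c4.png

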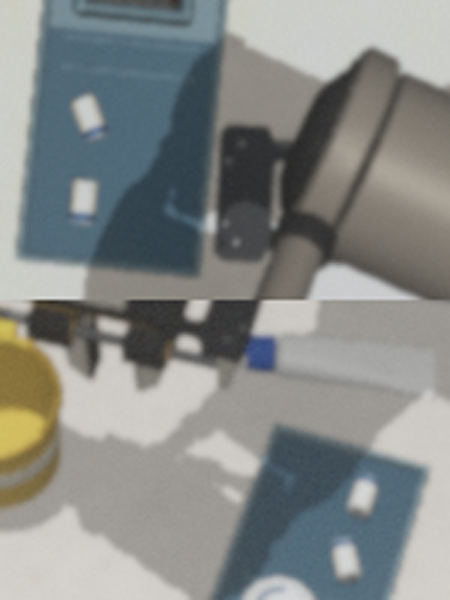

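The near canister has not moved (top view about (278,271.7)), so the fingers never touched it. I'll compare the fingertip pixels in the scene view (about (280.7,195) and (300,199)) with the reported TCP.

```bash
python3 - <<'E'
from h import *
for z in (.0854,.095,.105):
    print(z,onz('scene',280.7,195,z),onz('scene',300,199.3,z))
c=vision.get_calibration('scene');T=np.array(c['T']);K=np.array(c['K'])
def proj(n,p):
    c=vision.get_calibration(n);T=np.array(c['T']);q=T[:3,:3].T@(np.array(p)-T[:3,3]);x,y=q[0]/-q[2],-q[1]/-q[2];r=1+c['k1']*(x*x+y*y);K=c['K'];return K[0,0]*x*r+K[0,2],K[1,1]*y*r+K[1,2]
print(proj('scene',[.4508,-.1234,.0854]),monitor.observe()['tool_pos'])
im=cv2.imread('pics/s3.png')
cv2.imwrite('pics/c5.png',cv2.resize(im[165:215,245:345],None,fx=8,fy=8,interpolation=cv2.INTER_CUBIC))
E
```

```text
0.0854 [ 0.43703877 -0.14508029  0.0854    ] [ 0.43874529 -0.10254977  0.0854    ]
0.095 [ 0.44322063 -0.14277253  0.095     ] [ 0.44490773 -0.10072604  0.095     ]
0.105 [ 0.44966006 -0.14036861  0.105     ] [ 0.45132693 -0.09882631  0.105     ]
(np.float64(289.0083058586033), np.float64(202.1649353062278)) [ 0.45083678 -0.12193277  0.08544413]
```

View pics/c5.png

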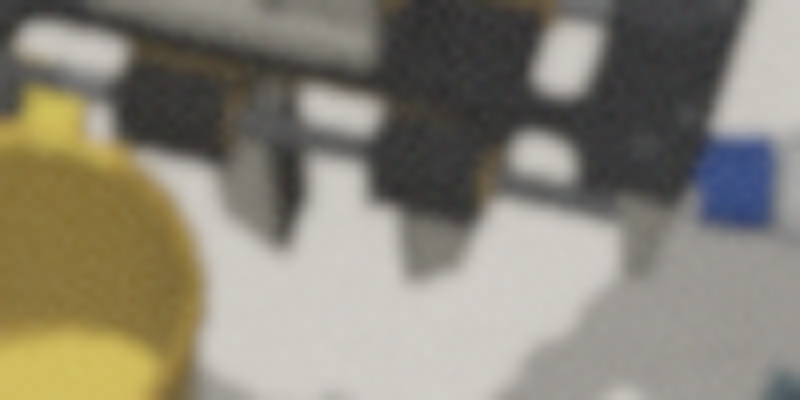

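The tips appear roughly 15–19 mm higher than the reported TCP, so I'll descend further with small steps, watching the force.

Emit:
{"fn": "move_arm", "kwargs": {
  "rows": [
    [0, 45, 0, 0, 0.3],
    [0, 50, 0, 0, 0.3],
    [0, 50, 0, 0, 0.3],
    [0, 34, 0, 0, 0.3],
    [0, 0, -30, 0, 0.3],
    [0, 0, -30, 0, 0.3],
    [0, 0, -15, 0, 0.3],
    [0, 0, -5, 0, 0.3],
    [0, 0, -3, 0, 0.3],
    [0, 0, -2, 0, 0.3],
    [0, 0, 0, 0, 0.3]
  ]
}}

```text
time: 6.75
tool_pos: [0.4516, 0.0562, 0.0012]
tool_rot: [3.141, 0.001, 3.087]
contact_force: [0.3, 0.2, -0.2]
opening: 0.0322
grip_force: 0.0
```

Emit:
{"fn": "move_arm", "kwargs": {
  "rows": [
    [0, 0, -2, 0, 0.3],
    [0, 0, -2, 0, 0.3],
    [0, 0, 0, 0, 0.3]
  ]
}}

```text
time: 7.05
tool_pos: [0.4511, 0.0559, -0.0034]
tool_rot: [3.141, 0.0, 3.087]
contact_force: [-1.0, 0.2, -0.3]
opening: 0.0319
grip_force: 0.0
```

Emit:
{"fn": "move_arm", "kwargs": {
  "rows": [
    [0, 0, -2, 0, 0.3],
    [0, 0, -2, 0, 0.3],
    [0, 0, 0, 0, 0.3]
  ]
}}

```text
time: 7.35
tool_pos: [0.451, 0.0559, -0.0076]
tool_rot: [3.141, -0.001, 3.087]
contact_force: [0.5, -0.5, -0.6]
opening: 0.0321
grip_force: 0.0
```

Emit:
{"fn": "move_arm", "kwargs": {
  "rows": [
    [0, 0, -2, 0, 0.3],
    [0, 0, -1, 0, 0.3],
    [0, 0, 0, 0, 0.3]
  ]
}}

```text
time: 7.65
tool_pos: [0.4511, 0.056, -0.0105]
tool_rot: [3.142, -0.0, 3.087]
contact_force: [-0.3, -0.5, -0.8]
opening: 0.0327
grip_force: 0.0
```

Emit:
{"fn": "move_arm", "kwargs": {
  "rows": [
    [0, 0, 0, 0, 1],
    [0, 0, 0, 0, 1],
    [0, 0, 0, 0, 1],
    [0, 0, 0, 0, 1]
  ]
}}

```text
time: 8.05
tool_pos: [0.4512, 0.056, -0.0102]
tool_rot: [3.142, 0.0, 3.087]
contact_force: [-0.1, 0.5, 1.9]
opening: 0.0115
grip_force: 7.9
```

Contact on the upper chord (11.5 mm) means the real tip is about z = 19 mm. I'll reopen, go 9 mm lower and close again.

Emit:
{"fn": "move_arm", "kwargs": {
  "rows": [
    [0, 0, 0, 0, 0.3],
    [0, 0, 0, 0, 0.3],
    [0, 0, 0, 0, 0.3],
    [0, 0, -3, 0, 0.3],
    [0, 0, -3, 0, 0.3],
    [0, 0, -3, 0, 0.3],
    [0, 0, 0, 0, 0.3]
  ]
}}

```text
time: 8.75
tool_pos: [0.4508, 0.056, -0.0199]
tool_rot: [3.141, -0.001, 3.087]
contact_force: [0.6, 0.2, 0.2]
opening: 0.0319
grip_force: 0.0
```

Emit:
{"fn": "move_arm", "kwargs": {
  "rows": [
    [0, 0, 0, 0, 1],
    [0, 0, 0, 0, 1],
    [0, 0, 0, 0, 1],
    [0, 0, 0, 0, 1]
  ]
}}

```text
time: 9.15
tool_pos: [0.4512, 0.056, -0.0193]
tool_rot: [3.141, 0.0, 3.087]
contact_force: [-0.9, -0.5, -0.1]
opening: 0.0165
grip_force: 10.0
```

Emit:
{"fn": "move_arm", "kwargs": {
  "rows": [
    [0, 0, 10, 0, 1],
    [0, 0, 40, 0, 1],
    [0, 0, 45, 0, 1],
    [0, -40, 15, 0, 1],
    [5, -50, 0, 0, 1],
    [5, -50, 0, 0, 1],
    [5, -50, 0, 0, 1],
    [4, -50, 0, 0, 1],
    [0, -33, 0, 0, 1],
    [0, 0, -15, 0, 1],
    [0, 0, 0, 0, 1],
    [0, 0, 0, 0, 1]
  ]
}}

```text
time: 10.35
tool_pos: [0.4698, -0.2156, 0.076]
tool_rot: [3.141, -0.001, 3.087]
contact_force: [-0.2, -0.1, 0.6]
opening: 0.0164
grip_force: 10.0
```

Emit:
{"fn": "move_arm", "kwargs": {
  "rows": [
    [0, 0, -10, 0, 1],
    [0, 0, 0, 0, 0.3],
    [0, 0, 0, 0, 0.3],
    [0, 0, 0, 0, 0.3]
  ]
}}

```text
time: 10.75
tool_pos: [0.4703, -0.2158, 0.0659]
tool_rot: [-3.142, 0.0, 3.088]
contact_force: [0.4, -0.0, -0.3]
opening: 0.0309
grip_force: 0.0
```

Emit:
{"fn": "move_arm", "kwargs": {
  "rows": [
    [0, 0, 24, 0, 0.3],
    [0, 49, 0, 0.1, 0.3],
    [6, 50, 0, 0.1, 0.3],
    [10, 50, 0, 0.07, 0.3],
    [10, 50, 0, 0, 0.3],
    [10, 50, 0, 0, 0.3],
    [0, 20, -20, 0, 0.3],
    [0, 0, -30, 0, 0.3],
    [0, 0, -30, 0, 0.3],
    [0, 0, 0, 0, 0.3],
    [0, 0, 0, 0, 0.3]
  ]
}}

```text
time: 11.85
tool_pos: [0.5056, 0.0496, 0.0101]
tool_rot: [3.141, -0.0, -2.926]
contact_force: [-0.4, -0.6, 0.9]
opening: 0.032
grip_force: 0.0
```

Emit:
{"fn": "move_arm", "kwargs": {
  "rows": [
    [0, 0, -10, 0, 0.3],
    [0, 0, -10, 0, 0.3],
    [0, 0, -5, 0, 0.3],
    [0, 0, -4, 0, 0.3],
    [0, 0, 0, 0, 0.3],
    [0, 0, 0, 0, 0.3]
  ]
}}

```text
time: 12.45
tool_pos: [0.5056, 0.0496, -0.0193]
tool_rot: [3.142, 0.0, -2.926]
contact_force: [0.0, 0.4, -0.0]
opening: 0.0319
grip_force: 0.0
```

Emit:
{"fn": "move_arm", "kwargs": {
  "rows": [
    [0, 0, 0, 0, 1],
    [0, 0, 0, 0, 1],
    [0, 0, 0, 0, 1],
    [0, 0, 0, 0, 1]
  ]
}}

```text
time: 12.85
tool_pos: [0.5056, 0.0496, -0.0191]
tool_rot: [-3.142, 0.0, -2.926]
contact_force: [-0.5, -0.1, 0.2]
opening: 0.0165
grip_force: 10.0
```

Emit:
{"fn": "move_arm", "kwargs": {
  "rows": [
    [0, 0, 10, 0, 1],
    [0, 0, 40, 0, 1],
    [0, 0, 45, 0, 1],
    [0, -40, 15, 0, 1],
    [-10, -50, 0, 0, 1],
    [-10, -50, 0, 0, 1],
    [-10, -50, 0, 0, 1],
    [-5, -50, 0, 0, 1],
    [0, -26, 0, 0, 1],
    [0, 0, -12, 0, 1],
    [0, 0, -12, 0, 1],
    [0, 0, 0, 0, 1]
  ]
}}

```text
time: 14.05
tool_pos: [0.4697, -0.2113, 0.0648]
tool_rot: [3.138, -0.003, -2.926]
contact_force: [-0.2, 0.5, -0.3]
opening: 0.0168
grip_force: 10.0
```

Emit:
{"fn": "move_arm", "kwargs": {
  "rows": [
    [0, 0, 0, 0, 1],
    [0, 0, 0, 0, 0],
    [0, 0, 0, 0, 0],
    [0, 0, 0, 0, 0],
    [0, 0, 40, -0.15, -0.4],
    [0, 0, 40, -0.15, -0.4],
    [0, 40, 40, -0.15, -0.4],
    [0, 40, 0, -0.15, -0.4]
  ]
}}

```text
time: 14.85
tool_pos: [0.4737, -0.1395, 0.187]
tool_rot: [-3.141, 0.01, 2.75]
contact_force: [0.2, 1.3, -0.2]
opening: 0.0634
grip_force: 0.0
```

```bash
python3 - <<'E'
from h import *
print(monitor.observe()['qpos'])
a=grab('top','t6.png')[160:310,250:470];b=grab('scene','s6.png')[150:300,200:420]
cv2.imwrite('pics/c6.png',cv2.resize(np.vstack([a,b])[:,:,::-1],None,fx=2,fy=2,interpolation=cv2.INTER_CUBIC))
E
```

```text
[-4.41666002e-01  2.89047744e-01  1.63501808e+00  3.29344696e-05
  1.20729834e+00 -1.62079659e+00]
```

View pics/c6.png

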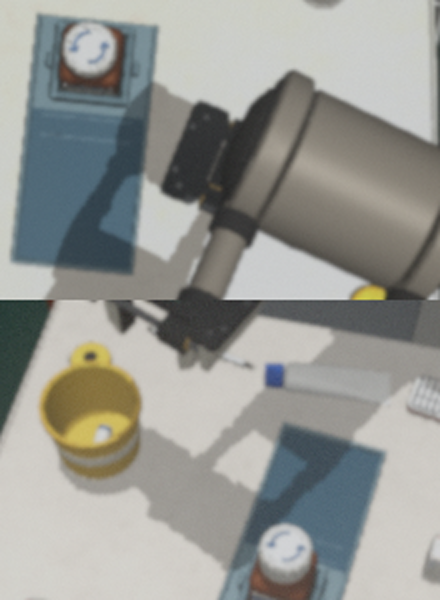

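The bay is empty and a canister is visible on the tub's floor (scene crop about (103,433)), so I'll go on to the cap at about (0.607,0.020).

Emit:
{"fn": "move_arm", "kwargs": {
  "rows": [
    [30, 40, 0, 0, -0.4],
    [35, 40, 0, 0, -0.4],
    [35, 40, 0, 0, -0.4],
    [33, 31, 0, 0, -0.4],
    [0, 0, 0, 0, -0.4],
    [0, 0, 0, 0, -0.4]
  ],
  "newtons": 50
}}

```text
time: 15.55
tool_pos: [0.5999, 0.0082, 0.1809]
tool_rot: [-3.141, -0.002, 2.762]
contact_force: [-1.1, -0.6, -1.4]
opening: 0.0642
grip_force: 0.0
```

Emit:
{"fn": "move_arm", "kwargs": {
  "rows": [
    [7, 11, -10, 0, -0.4],
    [0, 0, -15, 0, -0.4],
    [0, 0, -20, 0, -0.4],
    [0, 0, -15, 0, -0.4],
    [0, 0, -15, 0, -0.4],
    [0, 0, -10, 0, -0.4],
    [0, 0, -10, 0, -0.4],
    [0, 0, 0, 0, -0.4],
    [0, 0, 0, 0, -0.4]
  ]
}}

```text
time: 16.45
tool_pos: [0.6071, 0.0188, 0.0872]
tool_rot: [3.141, 0.0, 2.758]
contact_force: [-0.1, -0.0, 0.6]
opening: 0.0644
grip_force: 0.0
```

```bash
python3 - <<'E'
from h import *
b=grab('scene','s7.png')[215:335,270:430]
cv2.imwrite('pics/c7.png',cv2.resize(b[:,:,::-1],None,fx=5,fy=5,interpolation=cv2.INTER_CUBIC))
E
```

```text
(no output)
```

View pics/c7.png

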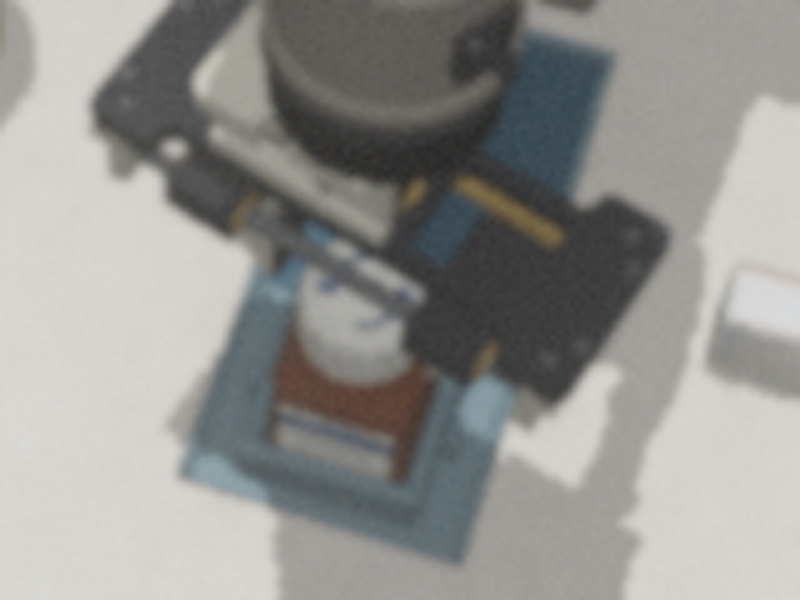

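The cap sits between the fingers, with the left tip at (270,265) in the crop and the cap at (355,320). Closing gently first, then firmly.

Emit:
{"fn": "move_arm", "kwargs": {
  "rows": [
    [0, 0, 0, 0, 1],
    [0, 0, 0, 0, 1],
    [0, 0, 0, 0, 1],
    [0, 0, 0, 0, 1]
  ],
  "newtons": 15
}}

```text
time: 16.9
tool_pos: [0.6074, 0.0192, 0.0875]
tool_rot: [3.141, 0.001, 2.759]
contact_force: [0.2, 1.5, 2.6]
opening: 0.0476
grip_force: 15.0
```

Emit:
{"fn": "move_arm", "kwargs": {
  "rows": [
    [0, 0, 0, 0, 1],
    [0, 0, 0, 0, 1],
    [0, 0, -2, 0, 1],
    [0, 0, -2, 0, 1],
    [0, 0, -2, 0, 1],
    [0, 0, -1, 0, 1],
    [0, 0, 0, 0, 1],
    [0, 0, 0, 0, 1]
  ],
  "newtons": 55
}}

```text
time: 17.7
tool_pos: [0.6077, 0.0194, 0.0816]
tool_rot: [3.14, 0.002, 2.759]
contact_force: [-0.9, 2.1, 10.6]
opening: 0.0471
grip_force: 55.0
```

Emit:
{"fn": "move_arm", "kwargs": {
  "rows": [
    [0, 0, -1, 0, 1],
    [0, 0, -1, 0, 1],
    [0, 0, 0, 0, 1],
    [0, 0, 0, 0, 1]
  ]
}}

```text
time: 18.1
tool_pos: [0.6078, 0.0194, 0.0803]
tool_rot: [3.14, 0.003, 2.759]
contact_force: [-2.4, 2.6, 14.0]
opening: 0.0469
grip_force: 55.0
```

Emit:
{"fn": "move_arm", "kwargs": {
  "rows": [
    [0, 0, -1, 0, 1],
    [0, 0, 0, 0.08, 1],
    [0, 0, 0, 0.08, 1],
    [0, 0, 0, 0.08, 1],
    [0, 0, 0, 0.08, 1],
    [0, 0, 0, 0.08, 1],
    [0, 0, 0, 0, 1]
  ]
}}

```text
time: 18.8
tool_pos: [0.6088, 0.0186, 0.0802]
tool_rot: [-3.141, 0.006, -3.122]
contact_force: [-2.3, 0.6, 17.8]
opening: 0.047
grip_force: 55.0
```

Emit:
{"fn": "move_arm", "kwargs": {
  "rows": [
    [0, 0, 0, 0.08, 1],
    [0, 0, 0, 0.08, 1],
    [0, 0, 0, 0.08, 1],
    [0, 0, 0, 0.08, 1],
    [0, 0, 0, 0.08, 1],
    [0, 0, 0, 0.08, 1],
    [0, 0, 0, 0.08, 1],
    [0, 0, 0, 0.08, 1],
    [0, 0, 0, 0.08, 1],
    [0, 0, 0, 0.03, 1],
    [0, 0, 0, 0, 1],
    [0, 0, 0, 0, 1]
  ]
}}

```text
time: 20.0
tool_pos: [0.6094, 0.0182, 0.0801]
tool_rot: [-3.136, 0.004, -2.375]
contact_force: [-0.5, -0.8, 16.1]
opening: 0.0467
grip_force: 55.0
```

```bash
python3 -c "
from h import *
s=monitor.observe();print(s['torque'],s['contact_force'])"
```

```text
[-0.10625443 -0.00984104  0.00799899] [-0.47061966 -0.80219246 16.05585458]
```

Emit:
{"fn": "move_arm", "kwargs": {
  "rows": [
    [0, 0, 3, 0, 1],
    [0, 0, 3, 0, 1],
    [0, 0, 3, 0, 1],
    [0, 0, 3, 0, 1],
    [0, 0, 2, 0, 1],
    [0, 0, 0, 0, 1],
    [0, 0, 0, 0, 1]
  ]
}}

```text
time: 20.7
tool_pos: [0.6066, 0.0188, 0.0908]
tool_rot: [3.141, -0.001, -2.375]
contact_force: [-0.3, -0.2, 2.2]
opening: 0.0467
grip_force: 55.0
```

Emit:
{"fn": "move_arm", "kwargs": {
  "rows": [
    [0, 0, 3, 0, 1],
    [0, 0, 3, 0, 1],
    [0, 0, 3, 0, 1],
    [0, 0, 0, 0, 1],
    [0, 0, 0, 0, 1]
  ]
}}

```text
time: 21.2
tool_pos: [0.6069, 0.019, 0.1]
tool_rot: [3.141, 0.0, -2.375]
contact_force: [-0.3, 0.8, -0.6]
opening: 0.0464
grip_force: 55.0
```

```bash
python3 -c "
from h import *
for i in range(4):
  print(monitor.observe()['contact_force'].round(2))
  vision.read_camera('scene')"
```

```text
[-0.32  0.79 -0.63]
[-0.85  0.43  0.45]
[ 0.13 -0.34 -0.28]
[-0.8   0.61 -0.72]
```

The force shows only the cap's weight, so it's free. Lifting.

Emit:
{"fn": "move_arm", "kwargs": {
  "rows": [
    [0, 0, 5, 0, 1],
    [0, 0, 8, 0, 1],
    [0, 0, 12, 0, 1],
    [0, 0, 15, 0, 1],
    [0, 0, 15, 0, 1],
    [0, 0, 10, 0, 1],
    [0, 0, 6, 0, 1],
    [0, 0, 4, 0, 1],
    [0, 0, 0, 0, 1],
    [0, 0, 0, 0, 1],
    [0, 0, 0, 0, 1]
  ]
}}

```text
time: 22.5
tool_pos: [0.6066, 0.019, 0.1743]
tool_rot: [3.141, -0.001, -2.375]
contact_force: [1.1, 0.1, -1.1]
opening: 0.0466
grip_force: 55.0
```

```bash
python3 - <<'E'
from h import *
b=grab('scene','s8.png')[140:340,200:440]
cv2.imwrite('pics/c8.png',cv2.resize(b[:,:,::-1],None,fx=3,fy=3,interpolation=cv2.INTER_CUBIC))
E
```

```text
(no output)
```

View pics/c8.png

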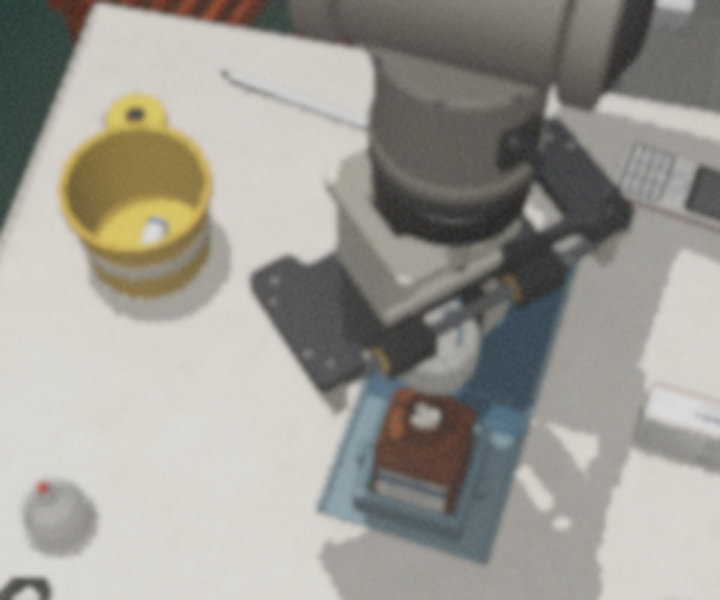

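The picture shows the bottle upright and open at (425,420), with the cap held above it at (445,350). The tub, pill box and cup are where they were.

```bash
python3 -c "
from h import *
print(workorder.hand_in())"
```

```text
the job is handed in; nothing more can be done
None
```

I handed the job in at about 22.5 s: the cap is off and held level about 7 cm above the open, upright bottle, and both canisters were released over the tub (the bay is empty, but I could only see one on the tub floor); no verdict came back.

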